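Show the narrow chisel's edge to the inspection camera

ROBOT

A 7-joint arm with a two-finger parallel gripper is mounted at the origin on a cart in front of the work surface, level with it; the furniture and walls round the work are solid. World frame = base frame: x ahead of the robot, y to its left, z up, the work surface at z = 0. Lengths are in m, angles in rad, forces in N, time in s.
With the tool pointing down it reaches from about 0.4 to 0.9 m from the base axis. Payload 5.5 kg.
Tool frame: the origin (TCP) lies midway between the tips of the shut fingers; the grasp point (between the pads) lies 19 mm behind it; z points along the fingers, y is the line along which they close (so a half turn about z gives the same grasp; the last joint's range is limited). The gripper opens to 85 mm and grips with 20 to 120 N. Pads are 22 mm wide; open, the fingers measure 114 mm over their backs; the gripper's body (76 mm by 85 mm) begins 54 mm behind the grasp point. The pads swing forward as they close: fully open they stand 13 mm farther back than shut.
Start: joints at [-1.038, 0.501, -0.427, 1.55, 0.221, 1.138, -0.21], TCP at [0.173, 0.626, 0.231] pointing down, gripper open.
Joint ranges: [-2.88, 2.88], [-0.31, 2.03], [-1.54, 1.56], [0.2, 2.42], [-1.41, 4.55], [0.19, 2.02], [-2.57, 2.57]. Speed limits (rad/s): [2.57, 2.57, 3.14, 3.14, 3.14, 3.14, 3.14].

INTERFACE

Orientations are given as a unit quaternion [w, x, y, z].
In Python, from station import telemetry, capture, camera_model, order gives the robot as it stands.
- The arm moves only by the tool arm_command, never from a script. Its arguments are lists of equal length, an entry for each row: "travel": the shift along the world's x, y, z in m, a list of three; "rotation": the turn, a rotation vector about the world's x, y, z in rad, a list of three. A call has 1 to 8 rows; each row is the pose to reach, as a shift and turn from the pose commanded when the call began; what a row does not reach only later rows make up. A row lasts 1/12 s, in which the tool goes at most 41.7 mm and 7.16 degrees, less where a joint would pass 70% of its speed; a pose out of reach is approached as far as the arm can. A call with a gripper value outside its range is refused whole. "grip" is the closure in counts, from 0 (fully open) to 255 (shut), set as the call begins (left out, the last holds). The fingers move at their own pace and stop on an object; the grip force is fixed at half the most. Time passes only in rows, so rows that repeat a pose let the fingers close. It gives the time, the measured TCP pose, the force, the opening and the grip force at its end, in the units of the state.
- telemetry.read_state(): the state, without advancing time (a new reading comes with each control period).
- capture(name): name is "scene" or "top"; returns (picture, depth): 384x512x3 uint8, blue, green, red; 384x512 float32, m along the optical axis (not along the pixel's ray), 0 where there is no reading.
- camera_model(name): a dict with "mtx" (3x3 intrinsics, pixels), "distortion" ([k1, k2, p1, p2, k3] as OpenCV has them; the pictures are not rectified), "R" (3x3) and "t" (3): a world point X has camera coordinates R X + t. Camera axes: x right, y down, z forward; pixel columns grow to the right and rows downward; lengths in m; the calibration is good to about 2 mm. A picture is of the moment at which its call begins. camera_model takes no time and is no camera call.
- order.close_job(): hands the job in; it is judged then, once.
The state is a dict: "time_s": time; "q": joint angles; "dq": joint speeds; "tau": joint torques, N m; "tcp_pos": TCP position; "tcp_rot": TCP orientation; "contact_force": force on the tool from outside, world axes, zero at the start; "wrist_torque": the same for the moment, N m; "opening": finger opening in m; "grip_force": force on a finger pad.
Only numpy, scipy, OpenCV 4.12 (cv2) and the standard library are available. Lean on these libraries where they do the work, as an engineer would, in place of code of your own. Each camera call takes 0.05 s, during which the arm holds its last target. There are 200 camera calls.

TASK

Slide the flat light pad across the bench, without lifting it, into the corner of the two low metal strips in front of the inspection camera, against both strips with its battery box at the end away from the camera, and let go of it. Then pick up the chisel with the narrowest blade and show its edge to the camera: hold it level over the pad, blade lying flat as it lay on the bench, cutting edge pointing straight into the lens, 50 mm in front of it and at the height of the lens centre. Finish while holding it there still, do not put it down, and leave the camera, the other chisels and the other things where they are.

Things in the scene. Friction and masses are not known exactly. Their poses are not given: they have to be found in the camera images.
- stand: Fixed inspection stand: steel foot 100x85x8 mm, post 233 mm high with the camera, two aluminium strips 12 mm wide, 10 mm high. Origin on the bench under the camera, z up; the camera looks along +y, level. Strip 1: x -50 to 62 mm, stop face at y = 59 mm; strip 2: y 47 to 132 mm, stop face at x = 46 mm. The pad comes in from the open sides (+y, -x).
- pad_seat (a point): Point on the bench where the middle of the pad's underside belongs, 120 mm along the stand's +y from its origin. There the pad is about 1 mm clear of each strip. Axes as the stand's; the pad's axes should be parallel to them.
- lens (a point): Centre of the camera's front glass (black camera 42x52x42 mm on the post, lens barrel 38 mm across), 50 mm along the stand's +y from the stand's origin; height 110 to 170 mm above the bench, differing each time. Axes as the stand's.
- focus (a point): The point in the air 50 mm straight in front of the lens, where the middle of the cutting edge is to be held. Axes as the stand's.
- pad: Light pad, loose: aluminium slab 90 (its x) by 120 (y) by 12 mm thick, white window on top, 0.18 to 0.35 kg. Origin in the middle of its underside, z up. A black battery box 26 wide (x), 38 long (y), 30 mm high stands on it at its +y end, its middle 38 mm from the pad's middle, its top 42 mm above the bench.
- pad_box (a point): Point in the middle of the battery box, 30 mm above the pad's underside; grasp the box here across its 26 mm width (along the pad's x). Axes as the pad's.
- narrow_chisel: Chisel with the narrowest blade (12 mm), 238 mm long, yellow wooden handle, 0.13 to 0.2 kg, lying beside two with 20 and 26 mm blades. Origin mid-length on the underside; +y towards the handle's end, blade along -y, z up. Handle round, 28 mm across, y = -1 to 117 mm; blade flat, level, 6 mm thick, 8 to 14 mm above the underside.
- chisel_tip (a point): Middle of the narrow chisel's cutting edge: 119 mm from the origin along the chisel's -y and 11 mm above its underside. Axes as the chisel's.
- chisel_handle (a point): Point on the axis of the narrow chisel's handle, 30 mm from its origin along +y and 13.5 mm above its underside: a good place to grasp, across the handle (along the chisel's x), from above. Axes as the chisel's.
- wide_chisel: Chisel with the 26 mm blade, yellow handle, 250 mm long, lying near the narrow one; leave it. Origin and axes as for the narrow chisel. A tall wooden paper rack (fixed) stands behind the chisels, from about x = 0.69 m on and y = 0.10 to 0.40 m: keep the gripper and wrist clear of it, also on the way.
- medium_chisel: Chisel with the 20 mm blade, brown handle, 244 mm long, lying near the narrow one; leave it. Origin and axes as for the narrow chisel.
- wax: Round flat wax tin, 71 mm across, 28 mm high, near the front edge of the bench on the right; leave it. Origin in the middle of its underside.
- driver: Red screwdriver, 195 mm long and 25 mm high, near the front edge of the bench; leave it. Origin in the middle of its underside.
- log: Half log with bark, 142 mm long, 71 mm wide, 42 mm high, behind the work; leave it. Origin in the middle of its underside.
Things that resemble listed ones, but are neither listed nor needed, are in the scene too. What is shaped like the pad but purple is not meant.

How it is judged:
By the outcome, as a careful person would: the job done as asked, in the order asked, and still so for the second after the job is handed in, while the arm keeps its last pose, push and grip.
It also fails if it takes over 64 s, if anything falls off the work surface, if the arm or the gripper's body presses on something with over 40 N, if the wrist force passes 120 N, or if a joint passes its speed limit or range.

## Working session

There is one attempt and no reset: what is moved stays moved. The work goes in short steps, Python scripts to look and compute and a tool call to move; the robot and the scene stay as the last step left them, time stands still between calls to the robot, and variables do not carry over. Pictures are saved under pics/ and viewed, at most 10 in all, crops included, and the job is handed in when it is done.

Besides the shell and the picture viewer there is one more tool, called after "Request:" as a command line: name --argument value ..., lists and objects as JSON in quotes. arm_command: Moves the arm, as the interface text tells. Its arguments: {"type":"object","properties":{"travel":{"type":"array","items":{"type":"array","items":{"type":"number"}}},"rotation":{"type":"array","items":{"type":"array","items":{"type":"number"}}},"grip":{"type":"number"}},"required":["travel","rotation"]}

```bash
mkdir -p pics; ls
cat > h.py <<'E'
import numpy as np, cv2
from station import telemetry, capture, camera_model, order
def grab(n,tag):
    p,d=capture(n); np.savez('/tmp/%s.npz'%tag,p=p,d=d); return p,d
def world(n,d):
    m=camera_model(n); K=np.array(m['mtx']);D=np.array(m['distortion'],float);R=np.array(m['R']);t=np.array(m['t']).ravel()
    h,w=d.shape; u,v=np.meshgrid(np.arange(w),np.arange(h))
    r=cv2.undistortPoints(np.stack([u,v],-1).reshape(-1,1,2).astype(np.float64),K,D).reshape(h,w,2)
    c=np.dstack([r*d[...,None],d]); return (c-t)@R
def onplane(n,px,z):
    m=camera_model(n); K=np.array(m['mtx']);D=np.array(m['distortion'],float);R=np.array(m['R']);t=np.array(m['t']).ravel()
    r=cv2.undistortPoints(np.array(px,float).reshape(-1,1,2),K,D).reshape(-1,2)
    r=np.c_[r,np.ones(len(r))]@R; C=-R.T@t
    return C+r*((z-C[2])/r[:,2])[:,None]
E
python3 - <<'E'
from h import *
for n in('scene','top'):
    p,d=grab(n,n+'0'); cv2.imwrite(f'pics/{n}0.png',cv2.resize(p,(800,600),interpolation=cv2.INTER_CUBIC))
    m=camera_model(n); print(n,-np.array(m['R']).T@np.array(m['t']).ravel(),np.round(m['R'],2).tolist())
print(telemetry.read_state())
E
```

```text
pics
scene [-0.37942746  0.93184192  1.25671037] [[-0.74, -0.67, -0.02], [-0.42, 0.48, -0.77], [0.52, -0.56, -0.64]]
top [ 0.48348536 -0.06334375  1.3931403 ] [[0.03, -1.0, 0.01], [-1.0, -0.03, -0.06], [0.06, -0.01, -1.0]]
{'time_s': 0.1, 'q': array([-1.03780107,  0.50176296, -0.42681602,  1.55133181,  0.22082623,
        1.13830494, -0.21029196]), 'dq': array([-0.00269469, -0.00221571,  0.0004921 , -0.00341789, -0.00037554,
       -0.00098568,  0.00074363]), 'tau': array([-1.17392404e-02, -5.70802832e+01, -5.83898753e+00, -2.81744045e+01,
        1.04508040e-02,  5.51275152e-03,  2.94424819e-05]), 'tcp_pos': array([0.17312325, 0.62587938, 0.23036394]), 'tcp_rot': array([-1.39578666e-04,  1.34453078e-01,  9.90919576e-01, -8.62513020e-04]), 'contact_force': array([-0.35040716, -0.66619424,  0.31119174]), 'wrist_torque': array([-0.02725799,  0.03290866, -0.00262496]), 'grip_force': 0.0, 'opening': 0.08564804789345157}
```

View pics/top0.png

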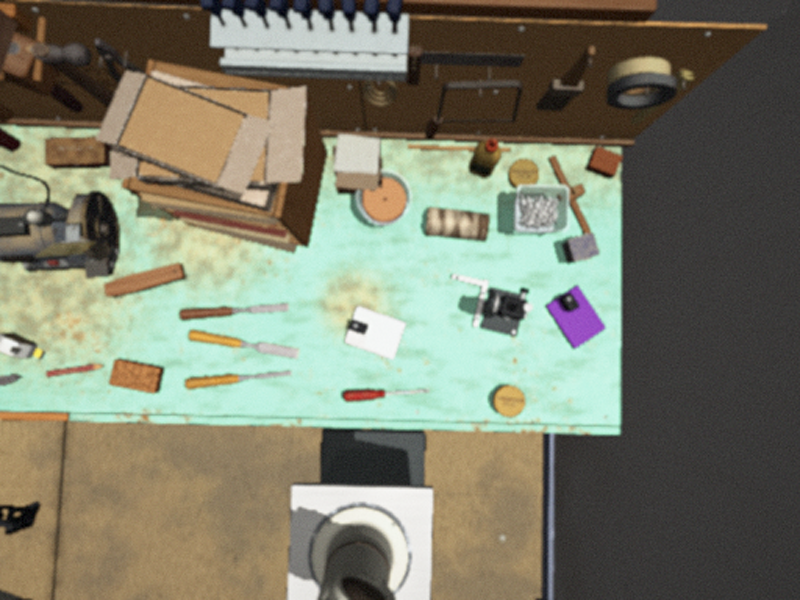

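View pics/scene0.png

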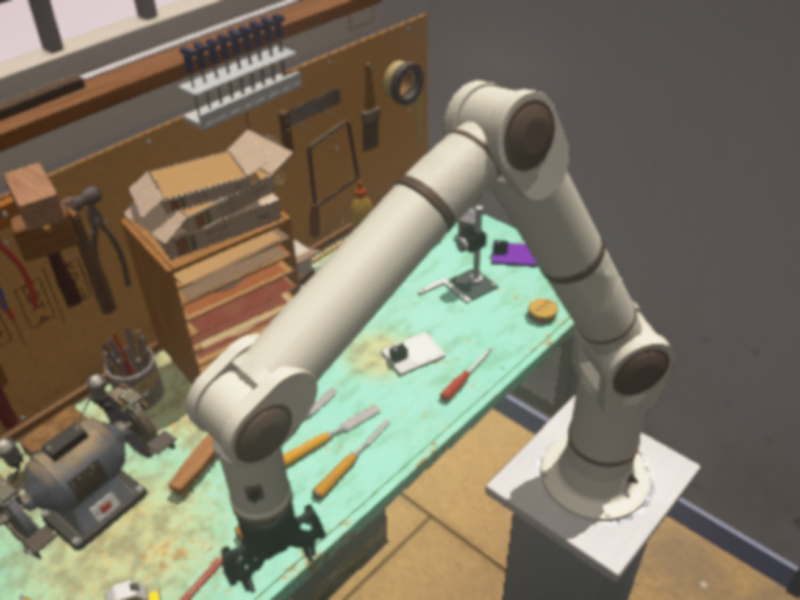

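The top view shows the white pad at (375,332) and the purple lookalike at (576,316). The stand is at (500,308), with a strip at (468,280). Three chisels are candidates: brown handle (235,311), yellow (242,345) and yellow (238,380). The last appears to have the narrowest blade. I'll confirm this in an enlarged crop and measure there.

Run:
```python
from h import *
z=np.load('/tmp/top0.npz');p,d=z['p'],z['d']
a=cv2.resize(p[165:240,200:350],(800,400),interpolation=cv2.INTER_CUBIC)
b=cv2.resize(p[190:252,115:195],(258,200),interpolation=cv2.INTER_CUBIC)
c=np.zeros((600,800,3),np.uint8);c[:400]=a
c[400:,:]=cv2.resize(p[190:252,115:195+168],(800,200),interpolation=cv2.INTER_CUBIC)
c=np.zeros((600,800,3),np.uint8);c[:400]=a
c[400:,:400]=cv2.resize(p[190:232,115:195],(400,200),interpolation=cv2.INTER_CUBIC)
c[400:,400:]=cv2.resize(p[225:252,140:194],(400,200),interpolation=cv2.INTER_CUBIC)
cv2.imwrite('pics/crop1.png',c)
W=world('top',d)
print('bench z',np.nanmedian(W[215:235,220:260,2]))
m=camera_model('top');print(m['mtx'])
for r in range(172,218,2): print(r,' '.join('%4d'%(1000*x) for x in W[r,286:346:2,2]))
print(W[185,286:346:4,:2].round(3).tolist())
hsv=cv2.cvtColor(p,cv2.COLOR_BGR2HSV)
# pad: white
mk=((hsv[...,1]<60)&(hsv[...,2]>120)).astype(np.uint8); mk[:190]=0;mk[235:]=0;mk[:,:215]=0;mk[:,265:]=0
print(mk.sum(),cv2.minAreaRect(cv2.findNonZero(mk)))
```

```text
bench z 0.004889663806504905
[[386.61119324   0.         258.37801849]
 [  0.         386.61119324 192.07821975]
 [  0.           0.           1.        ]]
172    0    1    1    0    0    1    2    0   -3    2   -2   -2   -2   -3    0 1393    1    3   -3    0    2    5    3   -1    0    1    1    0    0    2
174    0    0   -2   -3    0   -4    2    0    2    0    1   -3   -1    2    4   -2    1    0    3   -3   -2    6    0   -3   -4    4   -2   -2    0   -5
176    1   -1    9   10   -1   -2    5   -4    1   -1    0    2    0   -2   -2    2    3    3    0   -3    1    3    0   -1   -1    1   -2    1    1   -2
178    2   -2    8   14   10   15    8    9    0   -2    0    3    0    0    0    3   -1    0    2    4    7    4   -1   -1    0   -2    1   -1   -4    0
180    4    0    0    2    0    3   15   14    7    7   10    6   13   10    0    3   -2    1    0    0   -1    1   -1    1    1   -1    5   -2   -1    0
182    0    1    7   -3    4    0   -1   -1    1    4    9   14    6   -1   -1   -2   -3    2    1    0    4    0   -2    3   -2    0    7    0    0    1
184    1    3   -2  
[... 2193 characters left out ...]
0    2    1    0    0   10   11    6    6    7    4   18    8    0    0    1   -1    0   -2    3
214    0    0   -1   -2   -1    3    0   -1    1   -3    2   -2   -2    1    2    2   -4   -1   -1   11   13    5    7   -3   -3    0    4    6    4    0
216    4    1   -1    1   -1    3   -2    0   -1    0   -1    3   -1    0   -1    2   -5    1    3    1    0    2   -1    6    7    0    2   -1   -3   -4
[[0.601, -0.181], [0.601, -0.195], [0.602, -0.21], [0.602, -0.225], [0.602, -0.239], [0.603, -0.253], [0.603, -0.266], [0.604, -0.282], [0.603, -0.295], [0.604, -0.311], [0.605, -0.326], [0.605, -0.34], [0.593, -0.323], [0.593, -0.337], [0.606, -0.383]]
2145 ((239.5, 212.0), (44.0, 49.0), 90.0)
```

View pics/crop1.png

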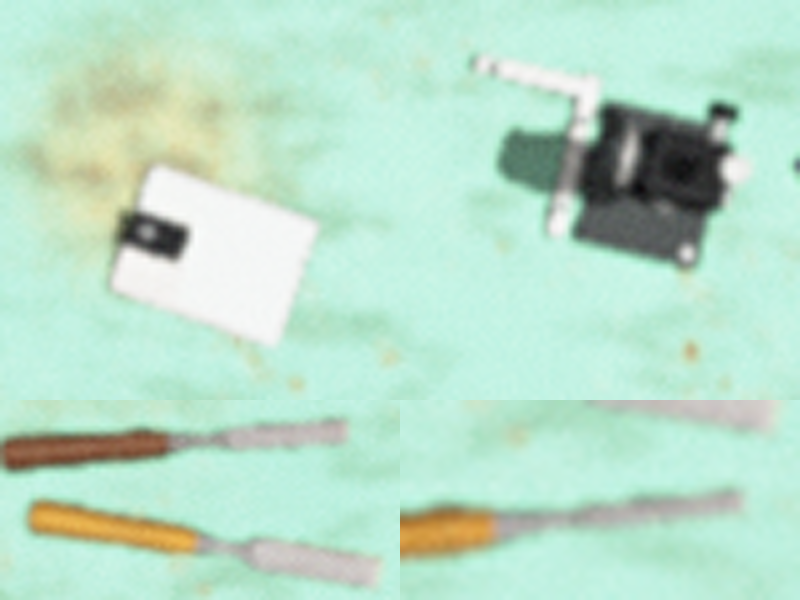

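Pictures confirm it. The bottom yellow chisel (238,380) has the narrowest blade, the brown one is medium and the middle yellow one is wide. The pad's box is already at the far (left) end, and the strips form the corner at (480,285) in the 800 px view.

```bash
cat > m.py <<'E'
from h import *
def up(p,roi,s=8):
    y0,y1,x0,x1=roi
    return cv2.resize(p[y0:y1,x0:x1],None,fx=s,fy=s,interpolation=cv2.INTER_CUBIC)
def px(pts,roi,s=8): # upscaled -> original pixel coords
    return (np.asarray(pts,float)+.5)/s-.5+[roi[2],roi[0]]
def biggest(mk):
    c,_=cv2.findContours(mk.astype(np.uint8),cv2.RETR_EXTERNAL,cv2.CHAIN_APPROX_NONE)
    return max(c,key=cv2.contourArea)
def pad(p,roi,n='top'):
    h=cv2.cvtColor(up(p,roi),cv2.COLOR_BGR2HSV)
    c=biggest((h[...,1]<45)&(h[...,2]>130))
    w=onplane(n,px(c[:,0],roi),.012)
    return cv2.minAreaRect((w[:,:2]*1000).astype(np.float32))
E
python3 - <<'E'
from m import *
p=np.load('/tmp/top0.npz')['p']
r=pad(p,(190,235,215,265));print('pad',r,cv2.boxPoints(r))
# battery box: black
roi=(195,225,215,245);h=cv2.cvtColor(up(p,roi),cv2.COLOR_BGR2HSV)
c=biggest(h[...,2]<90); w=onplane('top',px(c[:,0],roi),.042);print('box',cv2.minAreaRect((w[:,:2]*1000).astype(np.float32)))
# strips
roi=(172,212,284,312);u=up(p,roi);h=cv2.cvtColor(u,cv2.COLOR_BGR2HSV)
mk=(h[...,1]<45)&(h[...,2]>130)
ys,xs=np.nonzero(mk);w=onplane('top',px(np.c_[xs,ys],roi),.010)[:,:2]*1000
from collections import Counter
P=px(np.c_[xs,ys],roi)
# strip1 = cols>=304ish & rows>182 ; strip2: cols<306
for nm,s in(('s2',(P[:,0]<305.5)&(P[:,1]<184)),('s1',(P[:,1]>186)&(P[:,0]<312))):
    q=w[s].astype(np.float32);l=cv2.fitLine(q,cv2.DIST_HUBER,0,.01,.01).ravel();rr=cv2.minAreaRect(q)
    print(nm,len(q),l,np.degrees(np.arctan2(l[1],l[0])),rr)
print('all',cv2.minAreaRect(w.astype(np.float32)))
# foot: dark gray lower edge
# chisel
roi=(232,252,114,194);h=cv2.cvtColor(up(p,roi),cv2.COLOR_BGR2HSV)
yel=(h[...,0]<25)&(h[...,1]>100);c=biggest(yel);w=onplane('top',px(c[:,0],roi),.0135)[:,:2]*1000
print('handle',cv2.minAreaRect(w.astype(np.float32)))
al=(h[...,1]<45)|yel; c=biggest(al); w=onplane('top',px(c[:,0],roi),.0135)[:,:2]*1000
rr=cv2.minAreaRect(w.astype(np.float32));print('chisel',rr,cv2.fitLine(w.astype(np.float32),2,0,.01,.01).ravel(),w[np.argmin(w[:,1])],w[np.argmax(w[:,1])])
E
```

```text
pad ((511.97857666015625, -16.87323760986328), (167.65786743164062, 152.384521484375), 63.978912353515625) [[ 406.73383   -58.778957]
 [ 543.6715   -125.63034 ]
 [ 617.2233     25.032482]
 [ 480.28564    91.883865]]
box ((508.8177795410156, 22.446178436279297), (39.86172866821289, 19.105449676513672), 74.02151489257812)
s2 6515 [ 3.1450027e-01  9.4925737e-01  6.2798547e+02 -2.1733632e+02] 71.66935 ((628.1493530273438, -213.09616088867188), (42.910682678222656, 72.8630142211914), 1.6784331798553467)
s1 6432 [ 9.5432776e-01 -2.9876161e-01  5.5646906e+02 -2.5233528e+02] -17.383236 ((556.966552734375, -218.5285186767578), (86.22217559814453, 105.90637969970703), 76.82749938964844)
all ((577.064697265625, -222.34335327148438), (97.39093017578125, 143.6586151123047), 87.79705047607422)
handle ((378.738525390625, 346.79449462890625), (22.315065383911133, 117.71825408935547), 8.5963716506958)
chisel ((378.738525390625, 346.79449462890625), (22.315065383911133, 117.71825408935547), 8.5963716506958) [ 1.3422678e-01 -9.9095064e-01  3.7799466e+02  3.4706192e+02] [382.10819794 288.11427548] [370.90444617 404.96646344]
```

```bash
python3 - <<'E'
import re
s=open('m.py').read()
s=s.replace("""    h=cv2.cvtColor(up(p,roi),cv2.COLOR_BGR2HSV)
    c=biggest((h[...,1]<45)&(h[...,2]>130))""","""    c=biggest(white(up(p,roi)))""")
s=s.replace("def pad","""def white(u,vmin=110):
    L=cv2.cvtColor(u,cv2.COLOR_BGR2LAB).astype(int)
    return (L[...,1]>117)&(abs(L[...,2]-128)<14)&(L[...,0]>vmin)
def pad""")
open('m.py','w').write(s)
E
python3 - <<'E'
from m import *
p=np.load('/tmp/top0.npz')['p']; L=cv2.cvtColor(p,cv2.COLOR_BGR2LAB)
print('bench',L[225,280],L[240,200],'pad',L[215,243],'strip',L[178,298],L[188,308],L[204,304],'blade',L[239,180],L[240,170],'handle',L[243,140])
r=pad(p,(190,235,215,265));print('pad',r)
roi=(172,212,284,312);w_=white(up(p,roi));ys,xs=np.nonzero(w_);P=px(np.c_[xs,ys],roi);w=onplane('top',P,.010)[:,:2]*1000
for nm,s in(('s2',(P[:,0]<306)&(P[:,1]<183.5)),('s1',(P[:,1]>185)&(P[:,0]<310))):
    q=w[s].astype(np.float32);l=cv2.fitLine(q,cv2.DIST_HUBER,0,.01,.01).ravel()
    print(nm,len(q),l,np.degrees(np.arctan2(l[1],l[0])),cv2.minAreaRect(q))
print('all',cv2.minAreaRect(w.astype(np.float32)))
roi=(230,254,110,198);u=up(p,roi);L=cv2.cvtColor(u,cv2.COLOR_BGR2LAB).astype(int)
c=biggest(L[...,1]>117);w=onplane('top',px(c[:,0],roi),.0135)[:,:2]*1000
w=w.astype(np.float32);print('chisel',cv2.minAreaRect(w),w[np.argmin(w[:,1])],w[np.argmax(w[:,1])])
m=w[(w[:,1]<w[:,1].min()+60)]; 
cv2.imwrite('pics/mk.png',np.vstack([cv2.resize((white(up(p,(165,240,200,350),4))*255).astype(np.uint8),(600,300)),cv2.resize(((L[...,1]>117)*255).astype(np.uint8),(600,164))]))
E
```

```text
bench [237 110 130] [233 111 133] pad [248 127 128] strip [244 127 129] [218 127 130] [219 126 130] blade [193 127 132] [187 129 130] handle [180 139 181]
pad ((497.4200744628906, -15.141716003417969), (126.21302795410156, 95.66207885742188), 71.85668182373047)
s2 4350 [ 2.1298252e-01  9.7705603e-01  6.2587030e+02 -2.2096019e+02] 77.702805 ((625.8875122070312, -220.80020141601562), (66.04063415527344, 15.786169052124023), 78.54721069335938)
s1 5851 [ 9.8047733e-01 -1.9663228e-01  5.5896118e+02 -2.5346651e+02] -11.340092 ((558.6703491210938, -253.18113708496094), (86.8519515991211, 27.796424865722656), 1.0971688032150269)
all ((575.8644409179688, -230.69363403320312), (125.21463012695312, 82.8858413696289), 1.0853153467178345)
chisel ((387.576416015625, 288.7801208496094), (25.625207901000977, 239.22755432128906), 8.55710220336914) [398.72202 169.83458] [372.59393 407.23062]
```

View pics/mk.png

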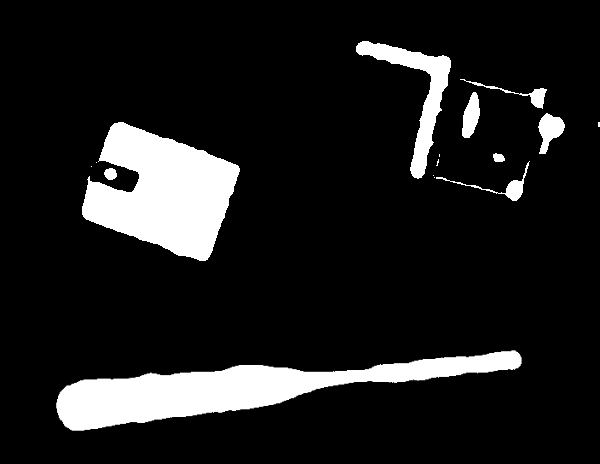

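Masks are clean, and the pad and chisel fit their given sizes: pad about 126x96 mm, chisel 239 mm. Next I'll refine the stand pose from both cameras and measure the lens height.

Run:
```python
from m import *
def stand(p,roi,n,o=np.array([554.4,-306.6]),th=-12.):
    ys,xs=np.nonzero(white(up(p,roi)));w=onplane(n,px(np.c_[xs,ys],roi),.010)[:,:2]*1000
    for _ in range(6):
        t=np.radians(th);ex=np.array([np.cos(t),np.sin(t)]);ey=np.array([-ex[1],ex[0]])
        a=(w-o)@ex;b=(w-o)@ey
        s2=(b>68)&(b<128)&(abs(a-52)<11); s1=(a>-45)&(a<38)&(abs(b-53)<11)
        c2=np.polyfit(b[s2],a[s2],1);c1=np.polyfit(a[s1],b[s1],1)
        d=np.degrees(-c2[0]*s2.sum()+c1[0]*s1.sum())/(s1.sum()+s2.sum())
        o=o+ex*(np.polyval(c2,98)-52)+ey*(np.polyval(c1,-3)-53); th+=d
    # ends: strip extents
    print(n,o,th,'slopes',np.degrees(-c2[0]),np.degrees(c1[0]),'ends s2 y',b[(abs(a-52)<5)].min(),b[(abs(a-52)<5)].max(),'s1 x',a[abs(b-53)<5].min(),a[abs(b-53)<5].max(), s1.sum(),s2.sum())
    return o,th
p=np.load('/tmp/top0.npz')['p']; stand(p,(172,212,284,316),'top')
z=np.load('/tmp/scene0.npz');p=z['p'];stand(p,(172,200,262,322),'scene')
W=world('top',np.load('/tmp/top0.npz')['d']);q=W[190:204,312:334].reshape(-1,3);q=q[(q[:,2]>.14)&(q[:,2]<.185)];print('camtop',np.median(q[:,2]),len(q))
c=up(p,(110,200,255,345),8);cv2.imwrite('pics/sc.png',cv2.resize(c,(600,600)))
Ws=world('scene',z['d']);t=np.radians(-12);o=np.array([.5544,-.3066]);ex=np.array([np.cos(t),np.sin(t)]);ey=np.array([-ex[1],ex[0]])
q=Ws[110:200,255:345].reshape(-1,3);a=(q[:,:2]-o)@ex;b=(q[:,:2]-o)@ey
s=(abs(a)<.03)&(b>-.01)&(b<.065)&(q[:,2]>.05)
print('scene cam pts z pct',np.percentile(q[s,2],[1,5,50,95,99]).round(3))
for lo in np.arange(-.01,.065,.01):
    k=s&(b>=lo)&(b<lo+.01)
    if k.sum()>3: print(round(lo,3),k.sum(),np.percentile(q[k,2],[3,50,97]).round(3),np.percentile(a[k],[3,97]).round(3))
```

```text
top [ 554.30597318 -306.61621274] -12.202808949979705 slopes 0.059169866018137035 -0.05150975962909246 ends s2 y 44.88290205989596 132.00287532531107 s1 x -50.9356774350776 62.3518226516058 5623 4144
scene [ 549.78708313 -305.52345927] -11.013918141278907 slopes 0.6274484351534093 -0.375649244404226 ends s2 y 44.10447582006415 132.5895409841714 s1 x -50.20274750785915 63.762569717096525 4363 2563
camtop 0.16385772195401074 240
scene cam pts z pct [0.058 0.078 0.156 0.214 0.23 ]
-0.01 109 [0.059 0.163 0.229] [-0.025  0.006]
0.0 39 [0.126 0.16  0.168] [-0.026  0.012]
0.01 25 [0.127 0.154 0.165] [-0.025  0.013]
0.02 52 [0.127 0.158 0.169] [-0.027  0.016]
0.03 23 [0.133 0.15  0.162] [-0.022  0.017]
0.04 39 [0.128 0.147 0.163] [-0.02   0.007]
```

View pics/sc.png

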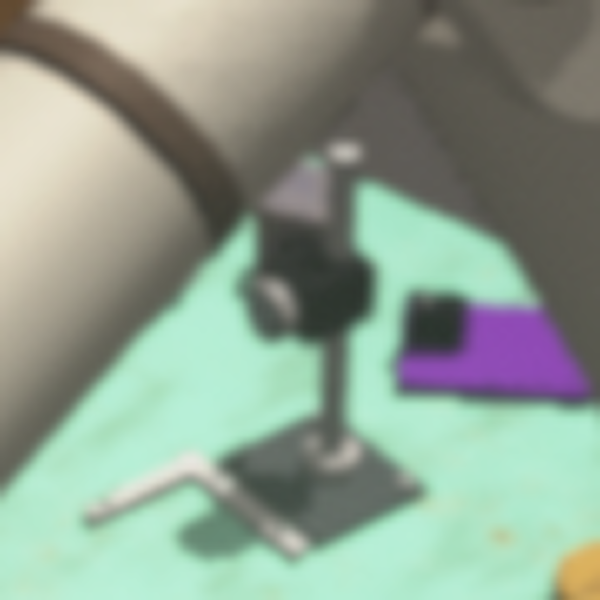

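Request:
arm_command --travel '[[0.03,-0.03,0],[0.06,-0.06,0],[0.085,-0.09,0],[0.11,-0.125,0],[0.13,-0.16,0],[0.15,-0.2,0],[0.17,-0.24,0],[0.19,-0.28,0]]' --rotation '[[0,0,-0.12],[0,0,-0.24],[0,0,-0.36],[0,0,-0.48],[0,0,-0.6],[0,0,-0.72],[0,0,-0.84],[0,0,-0.96]]' --grip 40

```text
time_s: 0.77
tcp_pos: [0.3595, 0.3525, 0.231]
tcp_rot: [-0.0, 0.579, 0.815, -0.0]
contact_force: [0.6, 0.2, -0.2]
opening: 0.0716
grip_force: 0.0
```

The scene view shows the barrel at (270,300) in the crop, with strips at (190,460). The strip pose from the top view is consistent in length and squareness, so I'll use it: origin (554,-307) mm, yaw -12.2°. The lens is at about 143–145 mm.

Request:
arm_command --travel '[[0.018,-0.037,0],[0.036,-0.074,0],[0.054,-0.111,0],[0.072,-0.148,0],[0.09,-0.185,0],[0.108,-0.222,-0.01],[0.126,-0.259,-0.03],[0.144,-0.296,-0.05]]' --rotation '[[0,0,-0.1],[0,0,-0.2],[0,0,-0.3],[0,0,-0.4],[0,0,-0.5],[0,0,-0.6],[0,0,-0.65],[0,0,-0.658]]'

```text
time_s: 1.43
tcp_pos: [0.5006, 0.0639, 0.1853]
tcp_rot: [0.0, 0.811, 0.585, 0.001]
contact_force: [0.0, 1.1, -0.4]
opening: 0.0721
grip_force: 0.0
```

Request:
arm_command --travel '[[0.002,-0.029,-0.03],[0.002,-0.029,-0.05],[0.002,-0.029,-0.07],[0.002,-0.029,-0.07],[0.002,-0.029,-0.07]]' --rotation '[[0,0,0],[0,0,0],[0,0,0],[0,0,0],[0,0,0]]'

```text
time_s: 1.85
tcp_pos: [0.5004, 0.0368, 0.1143]
tcp_rot: [-0.001, 0.81, 0.587, -0.001]
contact_force: [0.2, 0.3, 0.2]
opening: 0.0719
grip_force: 0.0
```

Run:
```python
from m import *
from scipy.spatial.transform import Rotation as R
s=telemetry.read_state();M=R.from_quat(s['tcp_rot'],scalar_first=True).as_matrix();print(s['tcp_pos'],np.degrees(np.arctan2(M[1,1],M[0,1])),M[:,2],s['contact_force'])
```

```text
[0.50044187 0.03675516 0.1142643 ] -18.161121060042966 [-3.19458899e-03 -4.08087373e-04 -9.99994814e-01] [0.22180016 0.3031518  0.22078957]
```

Request:
arm_command --travel '[[0.009,-0.0155,-0.02],[0.009,-0.0155,-0.05],[0.009,-0.0155,-0.075],[0.009,-0.0155,-0.09],[0.009,-0.0155,-0.097],[0.009,-0.0155,-0.097],[0.009,-0.0155,-0.097]]' --rotation '[[0,0,0],[0,0,0],[0,0,0],[0,0,0],[0,0,0],[0,0,0],[0,0,0]]'

```text
time_s: 2.43
tcp_pos: [0.5117, 0.0218, 0.0193]
tcp_rot: [0.0, 0.81, 0.587, 0.001]
contact_force: [-0.3, -0.7, 0.5]
opening: 0.072
grip_force: 0.0
```

Request:
arm_command --travel '[[0,0,0],[0,0,0],[0,0,0],[0,0,0],[0,0,0],[0,0,0],[0,0,0],[0,0,0]]' --rotation '[[0,0,0],[0,0,0],[0,0,0],[0,0,0],[0,0,0],[0,0,0],[0,0,0],[0,0,0]]' --grip 255

```text
time_s: 3.1
tcp_pos: [0.5115, 0.0215, 0.0193]
tcp_rot: [0.0, 0.81, 0.587, 0.001]
contact_force: [-1.5, -0.2, 6.4]
opening: 0.0248
grip_force: 60.6
```

Request:
arm_command --travel '[[0.003,-0.007,0],[0.007,-0.016,0],[0.012,-0.027,0],[0.017,-0.038,0],[0.022,-0.049,0],[0.027,-0.06,0],[0.032,-0.071,0],[0.036,-0.08,0]]' --rotation '[[0,0,0.007],[0,0,0.014],[0,0,0.021],[0,0,0.028],[0,0,0.035],[0,0,0.042],[0,0,0.048],[0,0,0.053]]'

```text
time_s: 3.77
tcp_pos: [0.5476, -0.0579, 0.0193]
tcp_rot: [-0.0, 0.794, 0.608, 0.001]
contact_force: [-1.6, 4.2, 8.1]
opening: 0.0249
grip_force: 60.7
```

Request:
arm_command --travel '[[0.005,-0.011,0],[0.01,-0.022,0],[0.015,-0.033,0],[0.02,-0.044,0],[0.025,-0.055,0],[0.03,-0.066,0],[0.033,-0.074,0],[0.034,-0.077,0]]' --rotation '[[0,0,0.007],[0,0,0.014],[0,0,0.021],[0,0,0.028],[0,0,0.035],[0,0,0.042],[0,0,0.049],[0,0,0.051]]'

```text
time_s: 4.43
tcp_pos: [0.5817, -0.1359, 0.0193]
tcp_rot: [0.0, 0.778, 0.628, 0.001]
contact_force: [-2.8, 4.9, 9.8]
opening: 0.025
grip_force: 61.0
```

Request:
arm_command --travel '[[0,0,0],[0,0,0]]' --rotation '[[0,0,0],[0,0,0]]'

```text
time_s: 4.6
tcp_pos: [0.5818, -0.1362, 0.0193]
tcp_rot: [0.001, 0.778, 0.628, 0.001]
contact_force: [1.0, -0.2, 5.4]
opening: 0.0251
grip_force: 60.3
```

Run:
```python
from m import *
from scipy.spatial.transform import Rotation as R
s=telemetry.read_state();M=R.from_quat(s['tcp_rot'],scalar_first=True).as_matrix();print(s['tcp_pos'],np.degrees(np.arctan2(M[1,1],M[0,1])),M[:,2],s['contact_force'])
p,d=grab('top','top1'); cv2.imwrite('pics/t1.png',np.hstack([up(p,(165,230,250,330),5)]))
```

```text
[ 0.58178755 -0.13617605  0.01929554] -12.24256959104833 [ 2.32559353e-03 -3.49796640e-04 -9.99997235e-01] [ 0.96787871 -0.17775814  5.44819304]
```

View pics/t1.png

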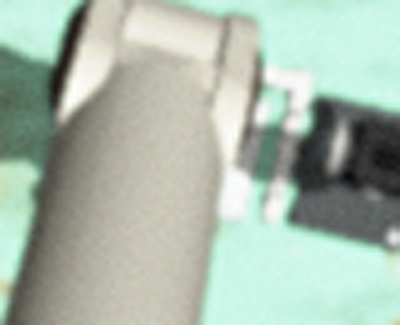

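The pad's right edge (230,195) shows near and parallel to strip 1 (275,200). Now the final approach toward strip 1.

Request:
arm_command --travel '[[-0.0004,-0.002,0],[-0.0008,-0.004,0],[-0.0013,-0.006,0],[-0.0017,-0.008,0],[-0.0021,-0.01,0],[-0.0025,-0.012,0],[-0.003,-0.014,0],[-0.003,-0.014,0]]' --rotation '[[0,0,0],[0,0,0],[0,0,0],[0,0,0],[0,0,0],[0,0,0],[0,0,0],[0,0,0]]'

```text
time_s: 5.32
tcp_pos: [0.579, -0.1487, 0.0193]
tcp_rot: [0.0, 0.778, 0.628, 0.001]
contact_force: [0.7, 3.2, 4.4]
opening: 0.0248
grip_force: 60.4
```

Request:
arm_command --travel '[[-0.0002,-0.001,0],[-0.0004,-0.002,0],[-0.0004,-0.002,0]]' --rotation '[[0,0,0],[0,0,0],[0,0,0]]'

```text
time_s: 5.57
tcp_pos: [0.5788, -0.1495, 0.0193]
tcp_rot: [0.0, 0.778, 0.629, 0.002]
contact_force: [0.6, 4.9, 5.9]
opening: 0.0249
grip_force: 60.5
```

Request:
arm_command --travel '[[-0.0004,-0.0015,0],[-0.0006,-0.003,0],[-0.0006,-0.003,0]]' --rotation '[[0,0,0],[0,0,0],[0,0,0]]'

```text
time_s: 5.82
tcp_pos: [0.5786, -0.1495, 0.0193]
tcp_rot: [-0.001, 0.777, 0.629, 0.002]
contact_force: [1.7, 10.2, 7.1]
opening: 0.0251
grip_force: 60.6
```

Request:
arm_command --travel '[[0.002,-0.0004,0],[0.004,-0.0008,0],[0.006,-0.0012,0],[0.008,-0.0016,0],[0.009,-0.002,0],[0.009,-0.002,0]]' --rotation '[[0,0,0],[0,0,0],[0,0,0],[0,0,0],[0,0,0],[0,0,0]]'

```text
time_s: 6.32
tcp_pos: [0.5795, -0.1494, 0.0194]
tcp_rot: [-0.008, 0.778, 0.629, -0.002]
contact_force: [-22.3, 16.0, 32.4]
opening: 0.0248
grip_force: 64.2
```

Request:
arm_command --travel '[[0.001,-0.0002,0],[0.002,-0.0004,0],[0.002,-0.0004,0]]' --rotation '[[0,0,0],[0,0,0],[0,0,0]]'

```text
time_s: 6.57
tcp_pos: [0.5798, -0.1494, 0.0193]
tcp_rot: [-0.009, 0.778, 0.628, -0.003]
contact_force: [-26.3, 17.9, 37.3]
opening: 0.0251
grip_force: 65.1
```

X motion stalls with high downforce, which looks like a friction jam. I'll back off, unload z slightly and look.

Request:
arm_command --travel '[[-0.004,0.003,0.001],[-0.008,0.006,0.001],[-0.01,0.008,0.001],[-0.01,0.008,0.001]]' --rotation '[[0,0,0],[0,0,0],[0,0,0],[0,0,0]]'

```text
time_s: 6.9
tcp_pos: [0.5774, -0.1488, 0.0193]
tcp_rot: [-0.0, 0.778, 0.628, -0.0]
contact_force: [-0.6, 2.2, 3.7]
opening: 0.0244
grip_force: 60.3
```

Run:
```python
from m import *
from scipy.spatial.transform import Rotation as R
s=telemetry.read_state();M=R.from_quat(s['tcp_rot'],scalar_first=True).as_matrix();print(s['tcp_pos'],np.degrees(np.arctan2(M[1,1],M[0,1])),M[:,2],s['contact_force'],s['wrist_torque'])
p,d=grab('top','top2'); q,d2=grab('scene','scene2')
a=cv2.resize(up(p,(165,230,250,330),5),(400,325)); b=cv2.resize(q[130:210,240:340],(400,320),interpolation=2)
cv2.imwrite('pics/t2.png',np.hstack([a[:320],b]))
```

```text
[ 0.57740145 -0.14884361  0.01929845] -12.201090330683957 [-7.32912038e-05  6.44132227e-05 -9.99999995e-01] [-0.55426451  2.23458296  3.67453575] [ 0.63271234  0.50091115 -0.02728783]
```

View pics/t2.png

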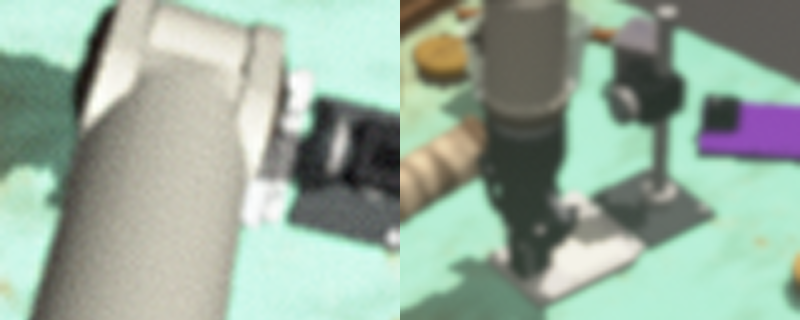

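Request:
arm_command --travel '[[0,0,0.0005],[0,0,0.001],[0,0,0.001]]' --rotation '[[0,0,0],[0,0,0],[0,0,0]]'

```text
time_s: 7.25
tcp_pos: [0.5775, -0.149, 0.0196]
tcp_rot: [-0.0, 0.778, 0.628, -0.0]
contact_force: [-0.0, 1.9, -2.7]
opening: 0.0247
grip_force: 59.6
```

Request:
arm_command --travel '[[0.0015,-0.0003,0],[0.003,-0.0006,0],[0.0045,-0.0009,0],[0.006,-0.0012,0],[0.006,-0.0012,0]]' --rotation '[[0,0,0],[0,0,0],[0,0,0],[0,0,0],[0,0,0]]'

```text
time_s: 7.67
tcp_pos: [0.5842, -0.1505, 0.0202]
tcp_rot: [0.0, 0.778, 0.628, 0.0]
contact_force: [1.1, 1.4, -2.6]
opening: 0.0252
grip_force: 59.6
```

Run:
```python
from m import *
from scipy.spatial.transform import Rotation as R
q,d=grab('scene','scene3')
roi=(172,212,265,345);u=up(q,roi);w_=white(u)
c=biggest(w_);w=onplane('scene',px(c[:,0],roi),.012)[:,:2]*1000
t=np.radians(-12.2);o=np.array([554.3,-306.6]);ex=np.array([np.cos(t),np.sin(t)]);ey=np.array([-ex[1],ex[0]])
a=(w-o)@ex;b=(w-o)@ey
for lo in range(40,190,8):
    k=(b>=lo)&(b<lo+8)
    if k.sum(): print(lo,a[k].min().round(1),a[k].max().round(1))
print('b range by a')
for lo in range(-60,60,10):
    k=(a>=lo)&(a<lo+10)
    if k.sum(): print(lo,b[k].min().round(1),b[k].max().round(1))
```

```text
40 -54.9 52.5
48 -57.5 56.1
56 -58.4 75.2
64 -58.1 73.9
72 -58.1 69.0
80 -58.3 55.1
88 -58.1 18.0
96 -58.1 13.7
104 -57.8 10.6
112 -57.8 9.2
120 -57.5 6.4
128 -57.8 -1.1
136 -57.5 -9.7
144 -57.5 38.8
152 -57.5 36.9
160 -57.2 28.6
168 -56.9 17.8
176 -56.9 6.5
b range by a
-60 -37.7 183.0
-50 -39.6 183.1
-40 -39.2 183.1
-30 -37.8 183.2
-20 -38.1 183.3
-10 -38.7 183.5
0 -39.1 180.6
10 -39.8 173.7
20 -45.9 166.3
30 -45.5 158.8
40 47.0 83.5
50 47.5 81.5
```

It slides now, so that was friction. The tool pulls up slightly, so I'll lower it 0.8 mm and keep pushing +x to contact.

Request:
arm_command --travel '[[0,0,-0.0008],[0,0,-0.0008],[0.001,-0.0002,-0.0008],[0.002,-0.0004,-0.0008],[0.002,-0.0004,-0.0008]]' --rotation '[[0,0,0],[0,0,0],[0,0,0],[0,0,0],[0,0,0]]'

```text
time_s: 8.13
tcp_pos: [0.5856, -0.1507, 0.0194]
tcp_rot: [-0.0, 0.778, 0.628, -0.0]
contact_force: [-0.5, 0.7, -0.6]
opening: 0.0249
grip_force: 59.8
```

Request:
arm_command --travel '[[0.001,-0.0002,0],[0.002,-0.0004,0],[0.003,-0.0006,0],[0.003,-0.0006,0]]' --rotation '[[0,0,0],[0,0,0],[0,0,0],[0,0,0]]'

```text
time_s: 8.47
tcp_pos: [0.589, -0.1514, 0.0194]
tcp_rot: [0.0, 0.778, 0.628, 0.0]
contact_force: [0.3, 1.0, -1.3]
opening: 0.0247
grip_force: 59.7
```

Request:
arm_command --travel '[[0.001,-0.0002,0],[0.002,-0.0004,0],[0.002,-0.0004,0]]' --rotation '[[0,0,0],[0,0,0],[0,0,0]]'

```text
time_s: 8.72
tcp_pos: [0.5897, -0.1515, 0.0193]
tcp_rot: [-0.001, 0.778, 0.628, -0.001]
contact_force: [-3.5, 2.0, 3.6]
opening: 0.0249
grip_force: 60.3
```

Request:
arm_command --travel '[[0.001,-0.0002,0],[0.002,-0.0004,0],[0.002,-0.0004,0]]' --rotation '[[0,0,0],[0,0,0],[0,0,0]]'

```text
time_s: 8.97
tcp_pos: [0.5898, -0.1515, 0.0193]
tcp_rot: [-0.002, 0.778, 0.628, -0.002]
contact_force: [-9.4, 2.9, 8.1]
opening: 0.0247
grip_force: 61.1
```

Contact with strip 2. I'll ease x and press toward strip 1 again.

Request:
arm_command --travel '[[-0.003,0.0006,0.0003],[-0.003,0.0006,0.0003],[-0.0032,-0.0005,0.0003],[-0.0034,-0.0014,0.0003],[-0.0034,-0.0014,0.0003]]' --rotation '[[0,0,0],[0,0,0],[0,0,0],[0,0,0],[0,0,0]]'

```text
time_s: 9.38
tcp_pos: [0.5895, -0.1516, 0.0196]
tcp_rot: [-0.001, 0.778, 0.628, 0.001]
contact_force: [-2.6, 5.5, 1.0]
opening: 0.0246
grip_force: 60.0
```

Request:
arm_command --travel '[[-0.0003,-0.0015,0],[-0.0006,-0.003,0],[-0.0006,-0.003,0]]' --rotation '[[0,0,0],[0,0,0],[0,0,0]]'

```text
time_s: 9.63
tcp_pos: [0.5894, -0.1518, 0.0196]
tcp_rot: [-0.002, 0.777, 0.629, 0.002]
contact_force: [-1.3, 9.6, 2.0]
opening: 0.025
grip_force: 60.2
```

Firm against both. I'll relax and release.

Request:
arm_command --travel '[[0.0006,0.003,0],[0.0006,0.003,0]]' --rotation '[[0,0,0],[0,0,0]]'

```text
time_s: 9.8
tcp_pos: [0.5895, -0.1517, 0.0195]
tcp_rot: [-0.001, 0.778, 0.628, 0.0]
contact_force: [-2.6, 5.8, 0.4]
opening: 0.0247
grip_force: 59.9
```

Request:
arm_command --travel '[[0,0,0],[0,0,0],[0,0,0],[0,0,0],[0,0,0],[0,0,0]]' --rotation '[[0,0,0],[0,0,0],[0,0,0],[0,0,0],[0,0,0],[0,0,0]]' --grip 105

```text
time_s: 10.3
tcp_pos: [0.5895, -0.154, 0.0198]
tcp_rot: [0.0, 0.778, 0.628, 0.0]
contact_force: [0.8, -0.6, 0.6]
opening: 0.0501
grip_force: 0.0
```

Request:
arm_command --travel '[[0,0,0.01],[0,0,0.03],[0,0,0.06],[0,0,0.1],[-0.01,0.03,0.13],[-0.02,0.06,0.16],[-0.035,0.095,0.16],[-0.05,0.13,0.16]]' --rotation '[[0,0,0],[0,0,0],[0,0,0],[0,0,0],[0,0,0],[0,0,0.05],[0,0,0.1],[0,0,0.15]]'

```text
time_s: 10.97
tcp_pos: [0.5408, -0.0225, 0.1834]
tcp_rot: [0.002, 0.729, 0.685, 0.002]
contact_force: [0.6, 0.9, -0.9]
opening: 0.0501
grip_force: 0.0
```

Request:
arm_command --travel '[[-0.015,0.036,0],[-0.03,0.072,0],[-0.045,0.108,0],[-0.06,0.144,0],[-0.075,0.18,0],[-0.09,0.216,0],[-0.105,0.252,0],[-0.12,0.288,0]]' --rotation '[[0,0,0.03],[0,0,0.06],[0,0,0.09],[0,0,0.12],[0,0,0.15],[0,0,0.18],[0,0,0.2],[0,0,0.21]]'

```text
time_s: 11.63
tcp_pos: [0.4185, 0.266, 0.1808]
tcp_rot: [0.0, 0.653, 0.757, 0.001]
contact_force: [1.6, 0.9, 0.3]
opening: 0.0505
grip_force: 0.0
```

Run:
```python
from m import *
from scipy.spatial.transform import Rotation as R
s=telemetry.read_state();M=R.from_quat(s['tcp_rot'],scalar_first=True).as_matrix();print(s['time_s'],s['tcp_pos'],np.degrees(np.arctan2(M[1,1],M[0,1])),s['opening'])
p,d=grab('top','top4')
roi=(165,215,262,316)
u=up(p,roi);c=biggest(white(u));w=onplane('top',px(c[:,0],roi),.012)[:,:2]*1000
t=np.radians(-12.2);o=np.array([554.3,-306.6]);ex=np.array([np.cos(t),np.sin(t)]);ey=np.array([-ex[1],ex[0]])
a=(w-o)@ex;b=(w-o)@ey
k=(a>-35)&(a<35)&(b>150); kk=(b>70)&(b<170)&(a<-20)
print('far edge b',np.median(b[k]),np.degrees(np.polyfit(a[k],b[k],1)[0]),'-x edge a',np.median(a[kk]),np.degrees(-np.polyfit(b[kk],a[kk],1)[0]))
cv2.imwrite('pics/t4.png',cv2.resize(p[165:225,240:340],(700,420),interpolation=2))
```

```text
11.6333 [0.41853288 0.26599192 0.18075258] 8.463137404909377 0.050471768945766875
far edge b 177.89279164582626 -0.5324531449527947 -x edge a -44.68123935132647 -0.1456944624566787
```

View pics/t4.png

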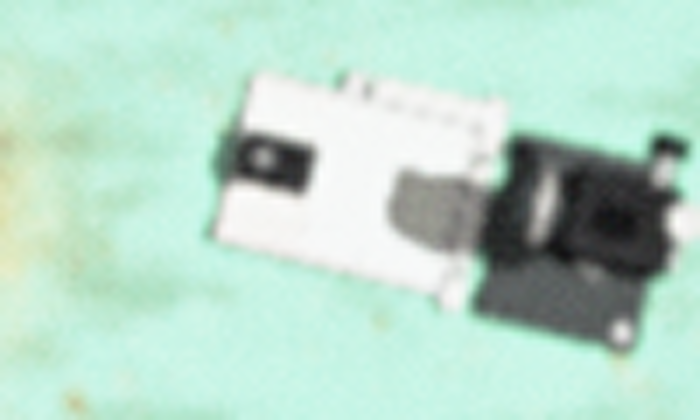

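The pad sits in the corner against both strips, edges parallel to within 0.5°, with the box at far left (270,163). The chisel is next.

Request:
arm_command --travel '[[-0.015,0.025,-0.01],[-0.03,0.05,-0.03],[-0.035,0.0525,-0.06],[-0.035,0.0525,-0.09],[-0.035,0.0525,-0.12],[-0.035,0.0525,-0.14],[-0.035,0.0525,-0.14],[-0.035,0.0525,-0.14]]' --rotation '[[0,0,0],[0,0,0],[0,0,0],[0,0,0],[0,0,0],[0,0,0],[0,0,0],[0,0,0]]'

```text
time_s: 12.35
tcp_pos: [0.3839, 0.3164, 0.0395]
tcp_rot: [-0.0, 0.653, 0.757, -0.001]
contact_force: [0.2, -0.1, 1.0]
opening: 0.0503
grip_force: 0.0
```

Request:
arm_command --travel '[[-0.0005,0.002,-0.015],[-0.0005,0.002,-0.03],[-0.0005,0.002,-0.038],[-0.0005,0.002,-0.043],[-0.0005,0.002,-0.043],[-0.0005,0.002,-0.043]]' --rotation '[[0,0,0],[0,0,0],[0,0,0],[0,0,0],[0,0,0],[0,0,0]]'

```text
time_s: 12.85
tcp_pos: [0.3845, 0.3195, -0.0024]
tcp_rot: [0.0, 0.653, 0.757, 0.001]
contact_force: [-0.7, 0.1, -0.6]
opening: 0.0502
grip_force: 0.0
```

Request:
arm_command --travel '[[0,0,0],[0,0,0],[0,0,0],[0,0,0],[0,0,0],[0,0,0],[0,0,0],[0,0,0]]' --rotation '[[0,0,0],[0,0,0],[0,0,0],[0,0,0],[0,0,0],[0,0,0],[0,0,0],[0,0,0]]' --grip 255

```text
time_s: 13.52
tcp_pos: [0.3863, 0.321, 0.0002]
tcp_rot: [0.001, 0.653, 0.757, 0.003]
contact_force: [-2.3, -2.1, 23.1]
opening: 0.0229
grip_force: 66.2
```

Request:
arm_command --travel '[[0,0,0.003],[0,0,0.006],[0,0,0.01],[0,0,0.015],[0,0,0.02],[0,0,0.02]]' --rotation '[[0,0,0],[0,0,0],[0,0,0],[0,0,0],[0,0,0],[0,0,0]]'

```text
time_s: 14.02
tcp_pos: [0.3841, 0.3194, 0.0176]
tcp_rot: [0.0, 0.653, 0.757, 0.001]
contact_force: [-0.4, -0.1, -1.7]
opening: 0.0226
grip_force: 58.9
```

Run:
```python
from m import *
from scipy.spatial.transform import Rotation as R
s=telemetry.read_state();M=R.from_quat(s['tcp_rot'],scalar_first=True).as_matrix();print(s['tcp_pos'],np.degrees(np.arctan2(M[1,1],M[0,1])),s['opening'],s['contact_force'],s['wrist_torque'])
W=world('top',grab('top','top5')[1])
for c in range(150,194,3): print(c,W[236:246,c,2].max().round(3),W[236:246,c].tolist()[int(W[236:246,c,2].argmax())][1])
q,_=grab('scene','scene5'); cv2.imwrite('pics/s5.png',cv2.resize(q[230:340,150:270],(720,600),interpolation=2))
```

```text
[0.38414758 0.31940209 0.01756039] 8.42163057001034 0.022635267550975023 [-0.43081211 -0.11553625 -1.69033598] [-0.00691155 -0.02470957 -0.01535287]
150 0.041 0.288062421588497
153 0.039 0.27827857042351584
156 0.036 0.2692121896716011
159 0.037 0.258784016840451
162 0.034 0.24913125058103666
165 0.029 0.2396602050383201
168 0.033 0.22874398499706067
171 0.034 0.21798562400041133
174 0.032 0.2083020017817297
177 0.031 0.19777883045070369
180 0.033 0.18730425079800456
183 0.034 0.17656577699805262
186 0.005 0.1711519364792634
189 0.004 0.16019781299470887
192 0.004 0.149106929426383
```

View pics/s5.png

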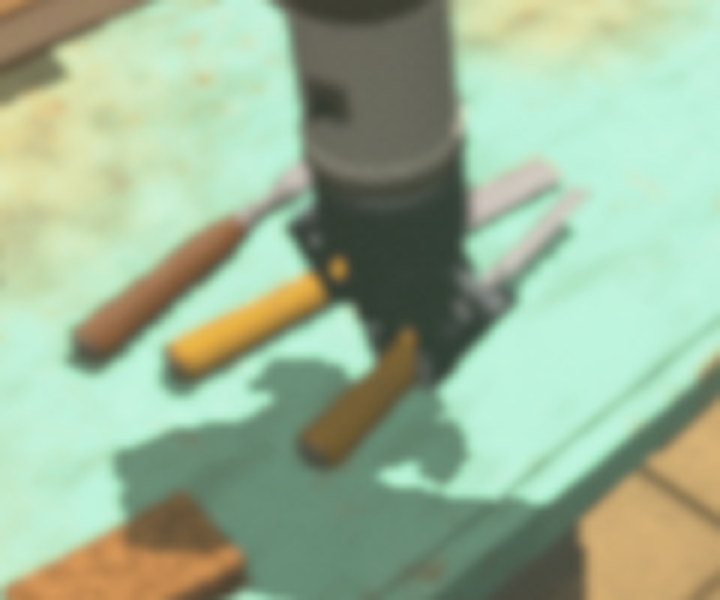

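The chisel is held level and lifted clear (blade at about z 32–34 mm, blade tip at (585,190) in the crop), and the other chisels are untouched. Carrying it over.

Request:
arm_command --travel '[[0,0,0.01],[0,0,0.03],[0.005,-0.007,0.055],[0.014,-0.02,0.08],[0.026,-0.039,0.1],[0.039,-0.058,0.112],[0.053,-0.078,0.116],[0.067,-0.099,0.116]]' --rotation '[[0,0,0],[0,0,0],[0,0,-0.01],[0,0,-0.03],[0,0,-0.05],[0,0,-0.07],[0,0,-0.09],[0,0,-0.11]]'

```text
time_s: 14.78
tcp_pos: [0.4521, 0.22, 0.1349]
tcp_rot: [0.0, 0.694, 0.72, 0.002]
contact_force: [-0.2, 0.4, -1.3]
opening: 0.0232
grip_force: 59.0
```

Request:
arm_command --travel '[[0.014,-0.021,0],[0.028,-0.042,0],[0.042,-0.063,0],[0.056,-0.084,0],[0.07,-0.105,0],[0.084,-0.126,0],[0.098,-0.147,0],[0.112,-0.167,0]]' --rotation '[[0,0,-0.02],[0,0,-0.04],[0,0,-0.06],[0,0,-0.08],[0,0,-0.1],[0,0,-0.12],[0,0,-0.14],[0,0,-0.16]]'

```text
time_s: 15.45
tcp_pos: [0.5629, 0.0518, 0.133]
tcp_rot: [-0.0, 0.75, 0.662, -0.0]
contact_force: [0.5, 1.0, -1.2]
opening: 0.0229
grip_force: 59.0
```

Request:
arm_command --travel '[[0.012,-0.019,0],[0.024,-0.037,0],[0.035,-0.053,0],[0.044,-0.067,0],[0.05,-0.076,0],[0.052,-0.077,0],[0.052,-0.077,0],[0.052,-0.077,0]]' --rotation '[[0,0,-0.02],[0,0,-0.04],[0,0,-0.06],[0,0,-0.075],[0,0,-0.087],[0,0,-0.091],[0,0,-0.091],[0,0,-0.091]]'

```text
time_s: 16.12
tcp_pos: [0.6142, -0.0224, 0.1325]
tcp_rot: [-0.001, 0.778, 0.628, -0.0]
contact_force: [-0.5, -0.7, -1.2]
opening: 0.023
grip_force: 59.0
```

```bash
cat > f.py <<'E'
from m import *
from scipy.spatial.transform import Rotation as R
import sys
tag=sys.argv[1]
s=telemetry.read_state();M=R.from_quat(s['tcp_rot'],scalar_first=True).as_matrix();print(s['time_s'],s['tcp_pos'],np.degrees(np.arctan2(M[1,1],M[0,1])),M[:,2],s['opening'],s['contact_force'])
t=np.radians(-12.2);o=np.array([.5543,-.3066]);ex=np.array([np.cos(t),np.sin(t)]);ey=np.array([-ex[1],ex[0]])
for n,Z in(('top',(.11,.19)),('scene',(.11,.19))):
    p,d=grab(n,n+tag); W=world(n,d); a=(W[...,:2]-o)@ex; b=(W[...,:2]-o)@ey; z=W[...,2]
    k=(abs(a)<.02)&(b>.07)&(b<.2)&(z>Z[0])&(z<Z[1])
    print(n,k.sum())
    for lo in np.arange(.08,.2,.012):
        q=k&(b>=lo)&(b<lo+.012)
        if q.sum()>2: print('  b %.3f n%d a %.1f [%.1f %.1f] z %.1f bmin %.1f'%(lo,q.sum(),1e3*np.median(a[q]),1e3*a[q].min(),1e3*a[q].max(),1e3*np.median(z[q]),1e3*b[q].min()))
    q=(abs(a)<.03)&(b<.056)&(b>-.01)&(z>.11)&(z<.185); print('  cam z',np.percentile(z[q],[2,50,90,98]).round(4))
E
python3 f.py 6
```

```text
16.1167 [ 0.61416698 -0.02243459  0.13247445] -12.168814519961463 [-9.02661598e-04  1.07746714e-03 -9.99999012e-01] 0.022957035424798728 [-0.48484836 -0.73499231 -1.1960353 ]
top 74
  b 0.128 n3 a -4.5 [-8.1 1.9] z 145.0 bmin 138.3
  b 0.140 n14 a -1.8 [-8.7 2.9] z 144.0 bmin 140.2
  b 0.152 n14 a -3.7 [-8.4 3.8] z 143.5 bmin 152.0
  b 0.164 n14 a -2.6 [-8.6 2.3] z 145.3 bmin 164.3
  b 0.176 n15 a -3.3 [-9.1 3.0] z 144.1 bmin 176.6
  b 0.188 n14 a -4.6 [-9.0 2.6] z 143.5 bmin 189.3
  cam z [0.1351 0.1637 0.1686 0.1714]
scene 35
  b 0.140 n8 a -6.9 [-9.8 -3.5] z 141.3 bmin 140.5
  b 0.152 n6 a -6.2 [-11.9 0.7] z 142.5 bmin 153.6
  b 0.164 n7 a -6.4 [-15.2 1.0] z 141.6 bmin 164.7
  b 0.176 n6 a -7.2 [-9.2 -2.0] z 142.6 bmin 176.6
  b 0.188 n8 a -8.7 [-12.6 -4.4] z 143.0 bmin 188.4
  cam z [0.1256 0.1552 0.1662 0.1747]
```

```bash
cat > g.py <<'E'
from m import *
t=np.radians(-12.2);o=np.array([.5543,-.3066]);ex=np.array([np.cos(t),np.sin(t)]);ey=np.array([-ex[1],ex[0]])
for n in('top','scene'):
    F=[capture(n) for _ in range(10)]
    d=np.median([f[1] for f in F],0); p=np.mean([f[0] for f in F],0).astype(np.uint8); np.savez('/tmp/avg_%s.npz'%n,p=p,d=d)
    W=world(n,d); a=(W[...,:2]-o)@ex*1e3; b=(W[...,:2]-o)@ey*1e3; z=W[...,2]*1e3
    print(n)
    def st(nm,k): print(' ',nm,k.sum(),'a',np.percentile(a[k],[5,50,95]).round(1),'b',np.percentile(b[k],[0,5,50,95]).round(1),'z',np.percentile(z[k],[5,25,50,75,95]).round(1))
    st('blade',(abs(a)<20)&(b>80)&(b<200)&(z>110)&(z<190))
    st('pad',(abs(a)<35)&(b>75)&(b<120)&(z>3)&(z<25))
    st('bench',(a<-70)&(a>-140)&(b>60)&(b<150)&(z>-15)&(z<15))
    st('body',(abs(a)<30)&(b>-25)&(b<56)&(z>110)&(z<190))
    st('front',(abs(a)<30)&(b>40)&(b<60)&(z>110)&(z<190))
E
python3 g.py
python3 - <<'E'
from m import *
z=np.load('/tmp/avg_scene.npz');p=z['p'];W=world('scene',z['d'])
t=np.radians(-12.2);o=np.array([.5543,-.3066]);ex=np.array([np.cos(t),np.sin(t)]);ey=np.array([-ex[1],ex[0]])
b=(W[...,:2]-o)@ey*1e3;a=(W[...,:2]-o)@ex*1e3
for r in range(134,166): print(r,' '.join('%4d/%3d'%(W[r,c,2]*1e3,b[r,c]) if abs(a[r,c])<60 and W[r,c,2]>.1 else '   .    ' for c in range(288,316,2)))
cv2.imwrite('pics/s6.png',cv2.resize(p[128:188,265:345],(800,600),interpolation=2))
E
```

```text
top
  blade 74 a [-8.2 -2.5  2.8] b [137.1 140.2 168.3 195.8] z [141.  143.1 144.3 145.  146. ]
  pad 245 a [-31.4   0.   31.4] b [ 75.2  77.4  97.4 117.9] z [11.5 12.3 13.  13.8 14.9]
  bench 484 a [-136.1 -105.1  -74. ] b [ 60.3  64.8 104.7 145. ] z [-1.2 -0.2  0.6  1.3  2.5]
  body 287 a [-21.5  -3.7  18.2] b [-24.6 -16.3  14.3  45.9] z [145.5 159.2 164.6 165.8 167.1]
  front 37 a [-15.8  -2.7  12.4] b [40.2 40.9 44.9 47.9] z [138.8 149.5 155.3 159.9 161.2]
scene
  blade 37 a [-9.6 -5.8 -0.2] b [136.1 139.8 167.6 194.6] z [139.5 141.1 142.1 142.7 144. ]
  pad 132 a [-31.2  -1.   31.8] b [ 75.2  76.4  96.6 116. ] z [ 8.9 10.1 11.1 11.9 12.6]
  bench 296 a [-136.9 -105.9  -73.9] b [ 60.4  65.1 105.2 145. ] z [-3.7 -2.4 -1.5 -0.8  0.7]
  body 270 a [-24.2 -14.1  10.8] b [-24.6 -17.8  13.5  45.9] z [129.3 143.  157.8 163.5 178.3]
  front 42 a [-18.7  -6.5   6.7] b [40.4 40.7 45.1 47.1] z [132.6 139.5 147.5 155.1 160.3]
134    .        .        .        .        .        .        .        .        .      228/ -7  228/-13    .        .        .    
135    .        .        .        .   
[... 3287 characters left out ...]
  126/ 10  107/-12    .        .        .        .    
161    .        .        .        .      130/ 42    .      125/ 26  124/ 18  105/ -4  103/-11    .        .        .        .    
162    .        .        .        .        .        .        .        .        .        .        .        .        .        .    
163    .        .        .        .        .        .        .        .        .        .        .        .        .        .    
164    .        .        .        .        .        .        .        .        .        .        .        .        .        .    
165    .        .        .        .        .        .        .        .        .        .        .        .        .        .
```

View pics/s6.png

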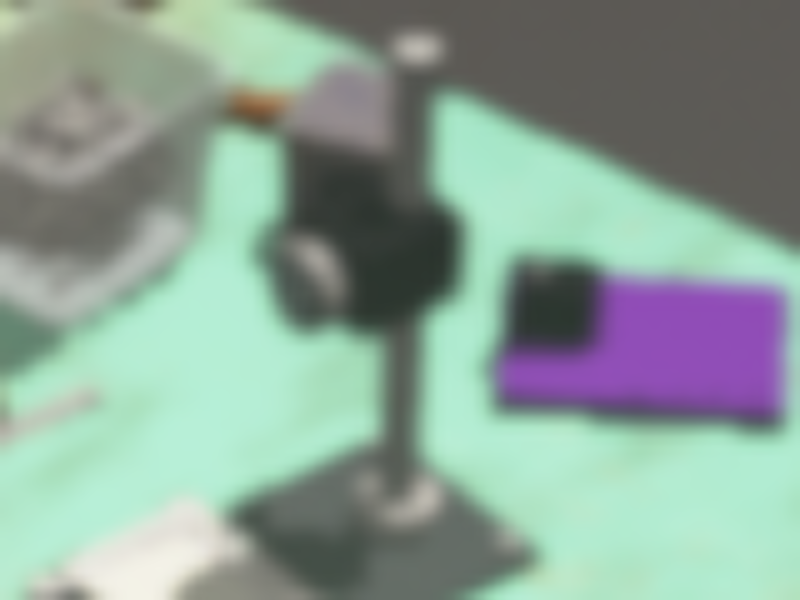

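Lens (body centre) comes out at about 143.5 mm. The blade reads about 3 mm low and 3 mm to -x. I'll move in to near the final pose and remeasure.

Request:
arm_command --travel '[[-0.0005,-0.006,0.0005],[-0.0015,-0.013,0.001],[-0.0025,-0.02,0.0015],[-0.0035,-0.027,0.002],[-0.0045,-0.0335,0.0025],[-0.005,-0.0365,0.003],[-0.005,-0.0365,0.003],[-0.005,-0.0365,0.003]]' --rotation '[[0,0,0],[0,0,0],[0,0,0],[0,0,0],[0,0,0],[0,0,0],[0,0,0],[0,0,0]]'

```text
time_s: 17.88
tcp_pos: [0.6098, -0.0608, 0.1357]
tcp_rot: [-0.0, 0.779, 0.627, 0.0]
contact_force: [-0.2, 0.5, -1.4]
opening: 0.0225
grip_force: 59.0
```

```bash
python3 g.py | grep -E 'top|scene|blade|body'
python3 - <<'E'
from m import *
from scipy.spatial.transform import Rotation as R
s=telemetry.read_state();M=R.from_quat(s['tcp_rot'],scalar_first=True).as_matrix();print(s['time_s'],s['tcp_pos'],np.degrees(np.arctan2(M[1,1],M[0,1])))
t=np.radians(-12.2);o=np.array([554.3,-306.6]);ex=np.array([np.cos(t),np.sin(t)]);ey=np.array([-ex[1],ex[0]])
for n in('top','scene'):
    z=np.load('/tmp/avg_%s.npz'%n);W=world(n,z['d'])*1e3
    a=(W[...,:2]-o)@ex;b=(W[...,:2]-o)@ey
    k=(abs(a)<25)&(b>80)&(b<175)&(W[...,2]>115)&(W[...,2]<180)
    ys,xs=np.nonzero(k);r0,r1,c0,c1=ys.min()-4,ys.max()+5,xs.min()-4,xs.max()+5
    core=cv2.erode(k.astype(np.uint8),np.ones((3,3)))>0
    A=np.c_[a[core],b[core]-110,np.ones(core.sum())];c=np.linalg.lstsq(A,W[core][:,2],rcond=None)[0]
    print(n,'core',core.sum(),'z at 110:',c[2],'roll slope',c[0],'pitch slope',c[1],'median',np.median(W[core][:,2]))
    # subpixel outline from mask
    cnt=biggest(cv2.resize(k[r0:r1,c0:c1].astype(np.float32),None,fx=8,fy=8,interpolation=cv2.INTER_LINEAR)>.5)
    w=onplane(n,px(cnt[:,0],(r0,r1,c0,c1)),.1435)[:,:2]*1000
    aa=(w-o)@ex;bb=(w-o)@ey
    cc=[]
    for lo in range(95,165,5):
        q=(bb>=lo)&(bb<lo+5)
        if q.sum()>1: cc.append((lo+2.5,(aa[q].max()+aa[q].min())/2,np.ptp(aa[q])))
    cc=np.array(cc);f=np.polyfit(cc[1:,0],cc[1:,1],1);print('  tip b',bb.min(),'width',np.median(cc[:,2]),'a at tip',np.polyval(f,100),'yaw err deg',np.degrees(-f[0]))
    # camera body centreline
    k=(abs(a)<40)&(b>-5)&(b<35)&(W[...,2]>150)&(W[...,2]<180); print('  body a mid',(np.percentile(a[k],2)+np.percentile(a[k],98))/2)
E
```

```text
top
  blade 106 a [-5.1  0.2  5.9] b [100.5 105.3 145.  186.6] z [145.2 146.5 147.7 148.6 150.7]
  body 287 a [-21.7  -3.6  18.2] b [-24.5 -16.3  14.2  46. ] z [145.5 159.5 164.5 165.8 167.2]
scene
  blade 58 a [-6.5 -3.5  2.6] b [ 99.1 104.9 151.5 193. ] z [142.9 144.2 145.2 147.5 149.5]
  body 271 a [-23.9 -13.7  11.2] b [-23.8 -17.7  11.6  45.7] z [128.9 143.2 157.  163.1 178. ]
18.8833 [ 0.60972932 -0.06047589  0.13565413] -12.261172312145792
top core 30 z at 110: 147.22389229836858 roll slope -0.18503110332908035 pitch slope 0.031216628066697893 median 148.2279065651943
  tip b 98.85126770087216 width 13.381256282570938 a at tip 1.3855804105328793 yaw err deg 1.084040120168442
  body a mid -1.6097313767948886
scene core 0 z at 110: 0.0 roll slope 0.0 pitch slope 0.0 median nan
  tip b 96.99221071343985 width 13.92768610709079 a at tip -0.825602160039949 yaw err deg 0.06920009997457735
  body a mid -3.7647222851185234
  return _methods._mean(a, axis=axis, dtype=dtype,
  ret = ret.dtype.type(ret / rcount)
```

Blade vs camera body in both views: height difference 18.1 mm (wanted 18). It sits about 2–3 mm to +x, and the tip about 51.5 mm from the glass. I'll make a small correction, then check roll with averaged depth.

Request:
arm_command --travel '[[-0.0005,-0.0005,0],[-0.001,-0.001,0],[-0.001,-0.001,0],[-0.001,-0.001,0]]' --rotation '[[0,0,-0.004],[0,0,-0.009],[0,0,-0.009],[0,0,-0.009]]'

```text
time_s: 19.22
tcp_pos: [0.6087, -0.0616, 0.1357]
tcp_rot: [0.0, 0.781, 0.624, 0.0]
contact_force: [-0.5, 0.1, -1.8]
opening: 0.0228
grip_force: 59.0
```

Run:
```python
from m import *
t=np.radians(-12.2);o=np.array([554.3,-306.6]);ex=np.array([np.cos(t),np.sin(t)]);ey=np.array([-ex[1],ex[0]])
for n in('top','scene'):
    d=np.array([capture(n)[1] for _ in range(40)]);d[d==0]=np.nan;d=np.nanmean(d,0);W=world(n,np.nan_to_num(d))*1e3
    a=(W[...,:2]-o)@ex;b=(W[...,:2]-o)@ey;z=W[...,2]
    k=(abs(a)<20)&(b>95)&(b<185)&(z>138)&(z<155)
    mid=np.median(a[k])
    print(n,k.sum(),'mid a',mid,'b min',b[k].min())
    for lo in np.arange(-9,10,2):
        q=k&(a-mid>=lo)&(a-mid<lo+2)
        if q.sum()>1: print('  a %+d n%d z %.2f sd %.2f'%(lo+1,q.sum(),np.median(z[q]),z[q].std()))
    for lo in range(95,185,10):
        q=k&(b>=lo)&(b<lo+10)&(abs(a-mid)<4)
        if q.sum()>1: print('  b %d n%d z %.2f a %.1f'%(lo+5,q.sum(),np.median(z[q]),a[k&(b>=lo)&(b<lo+10)].mean()))
```

```text
top 101 mid a -2.078042540858296 b min 99.84876995915852
  a -6 n5 z 145.65 sd 0.17
  a -4 n20 z 147.02 sd 0.88
  a -2 n12 z 148.30 sd 0.47
  a +0 n20 z 148.34 sd 1.46
  a +2 n15 z 148.62 sd 1.36
  a +4 n17 z 147.39 sd 1.11
  a +6 n12 z 145.67 sd 0.75
  b 100 n5 z 146.51 a -1.6
  b 110 n8 z 147.34 a -1.9
  b 120 n8 z 147.34 a -1.6
  b 130 n8 z 148.03 a -1.7
  b 140 n9 z 148.15 a -1.6
  b 150 n8 z 148.43 a -1.8
  b 160 n8 z 148.43 a -1.5
  b 170 n8 z 148.85 a -1.5
  b 180 n9 z 150.61 a -1.7
scene 50 mid a -5.12991028455924 b min 99.24781365021104
  a -4 n3 z 143.78 sd 0.59
  a -2 n15 z 144.23 sd 0.82
  a +0 n12 z 145.63 sd 1.19
  a +2 n7 z 145.93 sd 0.43
  a +4 n9 z 145.86 sd 1.61
  a +6 n3 z 145.54 sd 0.56
  b 100 n2 z 144.55 a -3.8
  b 110 n4 z 144.76 a -4.6
  b 120 n5 z 145.25 a -3.7
  b 130 n5 z 145.45 a -5.4
  b 140 n6 z 144.99 a -4.9
  b 150 n4 z 145.16 a -3.9
  b 160 n4 z 145.13 a -5.0
  b 170 n5 z 145.25 a -4.3
  b 180 n5 z 147.81 a -4.3
```

The blade's cross profile is symmetric, so there is no roll. There is a slight tip-down sag of about 1°. I'll level it with a small turn, keeping the tip height.

Request:
arm_command --travel '[[0,0,-0.001],[0,0,-0.002],[0,0,-0.002],[0,0,-0.002],[0,0,-0.002],[0,0,-0.002],[0,0,-0.002],[0,0,-0.002]]' --rotation '[[-0.0075,0.0015,0],[-0.015,0.003,0],[-0.015,0.003,0],[-0.015,0.003,0],[-0.015,0.003,0],[-0.015,0.003,0],[-0.015,0.003,0],[-0.015,0.003,0]]'

```text
time_s: 23.88
tcp_pos: [0.6088, -0.0616, 0.1337]
tcp_rot: [0.005, 0.781, 0.624, -0.006]
contact_force: [-0.6, 0.3, -1.8]
opening: 0.0226
grip_force: 59.0
```

Run:
```python
from m import *
t=np.radians(-12.2);o=np.array([554.3,-306.6]);ex=np.array([np.cos(t),np.sin(t)]);ey=np.array([-ex[1],ex[0]])
for n in('top','scene'):
    d=np.mean([capture(n)[1] for _ in range(10)],0);W=world(n,d)*1e3
    a=(W[...,:2]-o)@ex;b=(W[...,:2]-o)@ey;z=W[...,2]
    k=(abs(a)<20)&(b>95)&(b<185)&(z>138)&(z<155);mid=np.median(a[k])
    print(n,'mid',mid,'bmin',b[k].min(),[(lo+10,round(float(np.median(z[k&(b>=lo)&(b<lo+20)&(abs(a-mid)<4)])),2)) for lo in(95,115,135,155)])
s=telemetry.read_state();print(s['time_s'],s['tcp_pos'],s['contact_force'],s['opening'],abs(s['dq']).max())
```

```text
top mid -1.3095562677823203 bmin 96.99926717114022 [(105, 147.61), (125, 147.66), (145, 147.92), (165, 148.03)]
scene mid -4.848418707315058 bmin 98.93205542203836 [(105, 144.57), (125, 145.65), (145, 145.14), (165, 145.81)]
24.8833 [ 0.60872857 -0.06147187  0.13364081] [-0.12723555  0.28306544 -1.04861892] 0.02312189046752201 0.0013871067734288064
```

```bash
python3 -c "
from station import order
print(order.close_job())"
```

```text
the job is handed in; nothing more can be done
None
```

I handed the job in at about 25 s. The pad is released in the corner against both strips, box end away from the camera. The narrow chisel is held still and level over it, its edge measured about 50 mm from the lens and within about 2 mm of lens-centre height, which I took as the middle of the camera body.

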